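# Spring a wooden blank into the drilling jig

### The arm

A 6-joint arm with a two-finger parallel gripper is mounted at the origin on a cart in front of the work surface, level with it; the furniture and walls round the work are solid. World frame = base frame: x ahead of the robot, y to its left, z up, the work surface at z = 0. Lengths are in m, angles in rad, forces in N, time in s.
With the tool pointing down it reaches from about 0.225 to 0.875 m from the base axis. Payload 3.4 kg.
Tool frame: the origin (TCP) lies on the centre line of the jaws, within the pads' length; the fingertips stand 17 mm ahead of it and the grasp point (between the pads) lies 2 mm behind it (nose_length is the distance from the TCP to the fingertips, in m); z points along the fingers, y is the line along which they close (so a half turn about z gives the same grasp; the last joint's range is limited). The gripper opens to 85 mm and grips with 20 to 120 N. Pads are 22 mm wide; open, the fingers measure 114 mm over their backs; the gripper's body (76 mm by 85 mm) begins 54 mm behind the grasp point. The pads swing forward as they close: fully open they stand 13 mm farther back than shut.
Start: joints at [-1.282, 0.276, 1.505, -0, 1.361, -0.121], TCP at [0.229, -0.527, 0.211] pointing down, gripper open.
Joint ranges: [-2.89, 2.89], [-0.75, 2.08], [0.22, 2.7], [-1.18, 4.32], [0.11, 2.71], [-2.7, 2.7]. Speed limits (rad/s): [2.57, 2.57, 3.14, 3.14, 3.14, 3.14].

### API

Orientations are given as a unit quaternion [w, x, y, z].
In Python, from rig import get_state, get_image, sign_off, find_in, place_of, nose_length gives the robot as it stands.
- The arm moves only by the tool apply_moves, never from a script. Its argument "deltas" is one flat list of numbers, 5 for each row, row after row: the finger opening in mm, from 0 to 85.4, then the shift along the tool's x, y, z in mm, then the turn about the tool's z in degrees. A call has 1 to 12 rows; each row is the pose to reach, as a shift and turn from the pose commanded when the call began, along the tool's axes at that moment; what a row does not reach only later rows make up. A row lasts 1/12 s, in which the tool goes at most 41.7 mm and 7.16 degrees, less where a joint would pass 70% of its speed; a pose out of reach is approached as far as the arm can. A call with a gripper value outside its range is refused whole. The fingers move at their own pace and stop on an object; "squeeze" is the grip in N (left out, the last holds). Time passes only in rows, so rows that repeat a pose let the fingers close. It gives the time, the measured TCP pose, the force, the opening and the grip force at its end, in the units of the state.
- get_state(): the state, without advancing time (a new reading comes with each control period).
- get_image(name): name is "side" or "top" or "wrist"; returns a dict with "frame" (420x560x3 uint8, red, green, blue), "K" (3x3 intrinsics, pixels), "position" and "orientation" of the camera in the world. Camera axes: x right, y down, z forward; pixel columns grow to the right and rows downward; lengths in m; the calibration is good to about 2 mm. A picture is of the moment at which its call begins. There is no depth.
- sign_off(): hands the job in; it is judged then, once.
Trained networks look in a picture, given as the dict that the camera call returned (one of the last four; its "shot" number tells which), for a name from the list of things; names that differ only in an ending like _2 or _b are one class to them, and where a whole thing is asked for, a point or a joint stands for the part that bears it (a point fixed in the world has none). Each returns a list of dicts, best first, with "score" (0 to 1); they miss things now and then, are a little off and sometimes report something else, mostly with a low value. They report only what shows in the picture. A call takes as long as a camera call. They do not tell look-alikes from the thing itself.
- find_in(query, picture): "point" ([column, row] in pixels, amid what is visible of it).
- place_of(query, picture): "point" ([column, row] in pixels: a listed point, or the origin of a listed thing).
The state is a dict: "clock": time; "qpos": joint angles; "qd": joint speeds; "effort": joint torques, N m; "position": TCP position; "ee_rot": TCP orientation; "contact_force": force on the tool from outside, world axes, zero at the start; "moment": the same for the moment, N m; "width": finger opening in m; "gripper_force": force on a finger pad.
Only numpy, scipy, OpenCV 4.12 (cv2) and the standard library are available. Lean on these libraries where they do the work, as an engineer would, in place of code of your own. Each camera call takes 0.05 s, during which the arm holds its last target. There are 200 camera calls.

### The job

Draw the wooden blank out of the stand, lay it down on its long narrow edge on the bench and let go of it, then take it again and load it into the drilling jig: with the blank itself, nose under the lip, press the sprung red carriage back, swing the other end down in front of the fixed stop and let the spring clamp it. It must end standing on its long narrow edge, flat on the jig's base, square between stop and carriage. Leave the blue tin, the tape measure and the sanding block where they are.

Things in the scene. Friction and masses are not known exactly. Their poses are not given: they have to be found in the camera images.
- blank_mid (a point): Centre of the loose pale wooden blank, a plain block 140 x 48 x 22 mm, about 0.08 kg. Its y axis runs along the 140 mm, x along the 48 mm, z along the 22 mm. At the start it stands on one end in the stand, its bottom 10 mm and its top 150 mm above the bench, so its upper 80 mm stick out.
- stand: Fixed dark wooden stand, 80 (x) x 100 (y) x 70 mm high, origin at the centre of its underside, z up. A socket 26 (x) x 52 (y) mm, 60 mm deep, in the middle of its top holds the blank, whose 22 mm thickness lies along the stand's x and 48 mm width along its y.
- fixture: Drilling jig, fixed to the bench; origin on the underside below the seat's centre, z up, y along the channel from the stop to the carriage. Plywood base 90 mm wide, 12 mm thick, y -178 to 172 mm. Heights above the base: aluminium side rails 8 mm (x 14 to 24 mm each side, so the channel is 28 mm wide), plywood end board 120 mm (y -174 to -162), dark spring housing 46 mm (y 121 to 167).
- seat (a point): Centre of the seat on top of the jig's base (12 mm above the bench), axes as the jig's. The fixed stop, a dark steel bar 60 mm wide and 22 mm high above the base, has its face at y = -70 mm and its back at y = -86 mm. The loaded blank fills y = -70 to +70 mm, on its edge, its centre 24 mm above this point.
- carriage_face (a point): Point on the face of the sprung red carriage, 26 mm above the jig's base; moves with it, axes as the jig's. The carriage is 36 mm wide, 61 mm high above the base and 30 mm long behind its face. At its top a lip overhangs the face by 24 mm towards the stop; the lip's underside is 53 mm above the base.
- carriage (a joint): How far the carriage is pressed back (m), along the jig's +y. 0: at rest, face at y = +42 mm (gap to the stop 112 mm). End of travel 0.050: gap 162 mm, or 138 mm from stop to lip. 0.028: blank clamped. Spring force 6 N at 0 plus 0.15 N per mm, about 10 N on the clamped blank; it springs back when let go.
- nail_tin_mid (a point): Centre of the loose blue tin of nails, diameter 74, 55 mm high; bystander.
- tape_measure_mid (a point): Centre of the loose black and yellow tape measure, 32 x 76 x 63 mm high; bystander.
- sanding_block_mid (a point): Centre of the loose cork sanding block, 62 x 110 x 26 mm, lying flat; bystander.
Things that resemble listed ones, but are neither listed nor needed, are in the scene too. Leave any orange look-alike of the part that bears blank_mid alone.

How it is judged:
By the outcome, as a careful person would: the job done as asked, in the order asked, and still so for the second after the job is handed in, with the robot touching nothing.
It also fails if it takes over 72 s, if anything falls off the work surface, if the arm or the gripper's body presses on something with over 40 N, if the wrist force passes 120 N, or if a joint passes its speed limit or range.

## Working session

There is one attempt and no reset: what is moved stays moved. The work goes in short steps, Python scripts to look and compute and a tool call to move; the robot and the scene stay as the last step left them, time stands still between calls to the robot, and variables do not carry over. Pictures are saved under pics/ and viewed, at most 10 in all, crops included, and the job is handed in when it is done.

Besides the shell and the picture viewer there is one more tool, called after "Emit:" by a JSON object that holds its "name" and its "arguments", one argument or row to a line. apply_moves: Moves the arm, as the interface text tells. Its arguments: {"type":"object","properties":{"deltas":{"type":"array"},"squeeze":{"type":"number"}},"required":["deltas"]}

```bash
mkdir -p pics; ls; cat > h.py <<'E'
import numpy as np, cv2
from scipy.spatial.transform import Rotation as R
from rig import *
def rot(q): return R.from_quat([q[1],q[2],q[3],q[0]]).as_matrix()
def ray(im,p):
    d=rot(im["orientation"])@np.linalg.inv(im["K"])@np.array([p[0],p[1],1.]); return np.array(im["position"]),d
def at_z(im,p,z):
    o,d=ray(im,p); return o+d*(z-o[2])/d[2]
def proj(im,X):
    c=rot(im["orientation"]).T@(np.array(X)-im["position"]); c=np.array(im["K"])@c; return c[:2]/c[2]
def tri(obs):
    A=np.zeros((3,3));b=np.zeros(3)
    for im,p in obs:
        o,d=ray(im,p); d=d/np.linalg.norm(d); M=np.eye(3)-np.outer(d,d); A+=M; b+=M@o
    return np.linalg.solve(A,b)
def save(im,n,crop=None,k=1):
    f=im["frame"][:,:,::-1]
    if crop: f=f[crop[1]:crop[3],crop[0]:crop[2]]
    cv2.imwrite("pics/"+n+".png",cv2.resize(f,None,fx=k,fy=k,interpolation=cv2.INTER_CUBIC))
E
python3 - <<'E'
from h import *
np.set_printoptions(precision=4,suppress=True)
s=get_state(); print(s["position"],s["ee_rot"],s["width"],nose_length() if callable(nose_length) else nose_length)
ims={n:get_image(n) for n in("top","side")}
canvas=np.vstack([ims["top"]["frame"],ims["side"]["frame"]])
for n in ims: save(ims[n],n); print(n,ims[n]["position"],ims[n]["orientation"],ims[n]["K"][0])
for q in["blank_mid","stand","fixture","seat","carriage_face","nail_tin_mid","tape_measure_mid","sanding_block_mid"]:
    for n in ims: print(q,n,[(np.round(d["point"],1).tolist(),round(d["score"],2)) for d in place_of(q,ims[n])][:3])
E
```

```text
pics
[ 0.2289 -0.5268  0.21  ] [-0.0009  0.9791  0.2035 -0.0001] 0.08548315696451969 0.017
top [ 0.4934 -0.0512  1.0851] [ 0.022  -0.6973  0.716  -0.0242] [406.9308   0.     276.7966]
side [0.483  1.1385 0.5866] [ 0.0202 -0.0204  0.8318 -0.5544] [539.2503   0.     282.4034]
blank_mid top [([374.3, 273.1], 0.9), ([423.0, 255.8], 0.65), ([367.5, 231.2], 0.59)]
blank_mid side [([308.1, 179.6], 0.93), ([343.2, 180.9], 0.87), ([328.9, 169.8], 0.71)]
stand top [([362.1, 230.1], 0.86)]
stand side [([307.5, 203.1], 0.96)]
fixture top [([174.2, 251.2], 0.81), ([173.5, 253.5], 0.71)]
fixture side [([327.0, 305.0], 0.96)]
seat top [([171.8, 251.0], 0.69), ([364.8, 229.7], 0.17)]
seat side [([323.0, 295.8], 0.84)]
carriage_face top [([152.2, 250.2], 0.96), ([173.4, 250.0], 0.29)]
carriage_face side [([323.0, 300.0], 0.55)]
nail_tin_mid top [([261.1, 190.4], 0.89)]
nail_tin_mid side [([263.4, 237.7], 0.59)]
tape_measure_mid top [([200.8, 153.8], 0.58)]
tape_measure_mid side [([202.6, 260.2], 0.87)]
sanding_block_mid top [([279.6, 153.9], 0.91)]
sanding_block_mid side [([226.9, 228.7], 0.63), ([202.4, 264.1], 0.19)]
```

View pics/top.png

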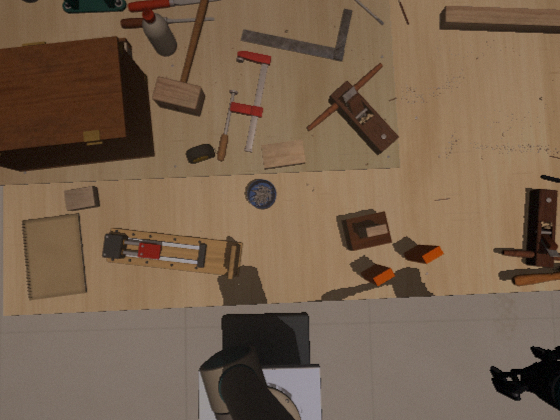

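View pics/side.png

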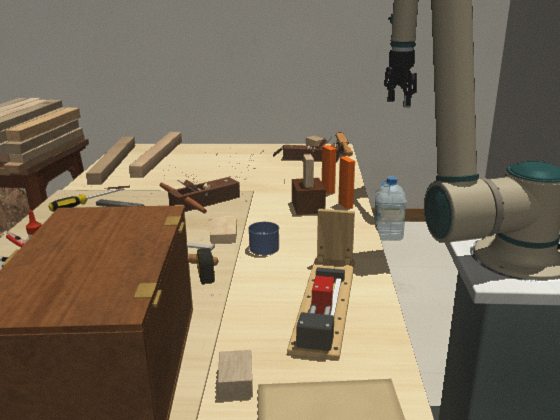

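In the top view the pale blank is in the dark stand at about (367,231). Orange look-alikes stand on end at (377,273) and (428,254), and the jig runs from (110,245) to (240,257). In the side view the pale blank is at (308,168) and the orange ones are at (329,170) and (346,181). The one in the stand fits the description, so I'll confirm it in a crop.

```bash
python3 - <<'E'
from h import *
np.set_printoptions(precision=4,suppress=True)
t=get_image("top"); s=get_image("side")
a=cv2.resize(t["frame"][195:290,310:450],(560,380),interpolation=cv2.INTER_CUBIC)
b=cv2.resize(s["frame"][140:220,270:360],(236,210),interpolation=cv2.INTER_CUBIC)
c=cv2.resize(t["frame"][220:290,95:250],(465,210),interpolation=cv2.INTER_CUBIC)
C=np.zeros((590,701,3),np.uint8); C[:380,:560]=a; C[380:,:236]=b; C[380:,236:]=c
cv2.imwrite("pics/crop1.png",C[:,:,::-1])
print("stand",at_z(t,(362.1,230.1),0),at_z(s,(307.5,203.1),0),tri([(t,(362.1,230.1)),(s,(307.5,203.1))]))
print("fix",at_z(t,(174.2,251.2),0),at_z(s,(327,305),0), "seat",at_z(t,(171.8,251),.012),at_z(s,(323,295.8),.012),"car",at_z(t,(152.2,250.2),.038),at_z(s,(323,300),.038))
print("tin",at_z(t,(261,190),.0275),"tape",at_z(t,(200.8,153.8),.03),"sand",at_z(t,(280,154),.013))
print("top of blank", at_z(t,(367.5,231.2),.08),at_z(s,(308.1,179.6),.08))
E
```

```text
stand [ 0.5027 -0.2813  0.    ] [ 0.4986 -0.3087  0.    ] [ 0.5005 -0.2788  0.0122]
fix [0.4601 0.2195 0.    ] [0.4529 0.2258 0.    ] seat [0.4612 0.2227 0.012 ] [0.4608 0.2114 0.012 ] car [0.4653 0.2662 0.038 ] [0.462  0.2681 0.038 ]
tin [ 0.6141 -0.0156  0.0275] tape [0.7133 0.1398 0.03  ] sand [ 0.7108 -0.068   0.013 ]
top of blank [ 0.499  -0.2776  0.08  ] [ 0.4972 -0.2864  0.08  ]
```

View pics/crop1.png

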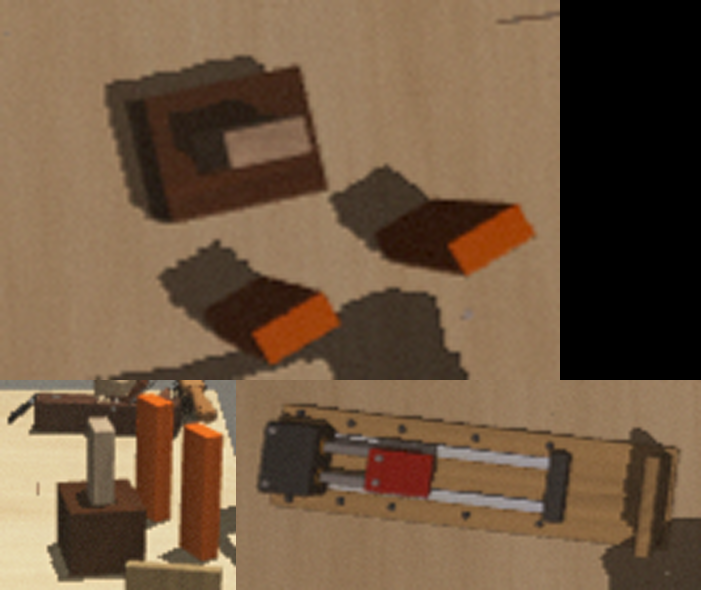

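The crop confirms it: the pale blank is in the dark stand and the two orange pieces stand free. Next I'll get the yaws from corners in the crop.

```bash
python3 - <<'E'
from h import *
np.set_printoptions(precision=4,suppress=True)
t=get_image("top")
A=lambda p,z: at_z(t,(310+p[0]/4,195+p[1]/4),z)
B=lambda p,z: at_z(t,(95+(p[0]-236)/3,220+(p[1]-380)/3),z)
ang=lambda a,b: np.degrees(np.arctan2(*(b-a)[[1,0]]))
c=[A(p,.15) for p in [(224,132),(305,117),(312,152),(230,168)]]
print("blank top",np.mean(c,0),ang(c[1],c[0])-90,ang(c[2],c[3])-90)
print("stand edges",ang(A((328,188),.07),A((300,68),.07)),ang(A((328,188),.07),A((168,220),.07))-90)
print("jig yaw",[ang(B(a,z),B(b,z))-90 for a,b,z in [((548,462),(325,440),.02),((548,508),(330,483),.02),((679,450),(285,404),.012)]])
print("stop",B((558,453),.034),B((558,522),.034))
print("wristcam",{k:get_image("wrist")[k] for k in("position","orientation","K")})
E
```

```text
blank top [ 0.4995 -0.2836  0.15  ] 8.930894665724253 9.458004743428631
stand edges 10.65136727720401 9.704494606653512
jig yaw [np.float64(-7.133292640685937), np.float64(-8.024630696858253), np.float64(-8.158672953505103)]
stop [0.4768 0.1385 0.034 ] [0.418  0.1393 0.034 ]
wristcam {'position': array([ 0.3012, -0.4952,  0.3742]), 'orientation': array([ 0.1315,  0.826 , -0.5412, -0.0869]), 'K': array([[334.489 ,   0.    , 276.9996],
       [  0.    , 334.489 , 206.0918],
       [  0.    ,   0.    ,   1.    ]])}
```

Emit:
{"name": "apply_moves", "arguments": {
  "deltas": [60,0,0,-40,0,60,30,-10,-60,-7,60,60,-20,-60,-14,60,95,-32,-60,-21,60,130,-44,-60,-28,60,165,-56,-60,-35,60,200,-68,-60,-42,60,235,-80,-60,-49,60,270,-92,-60,-56,60,305,-104,-60,-63,60,330,-112,-60,-70,60,346,-118,-50,-76.2]
}}

```text
clock: 2.2
position: [0.5026, -0.2797, 0.2627]
ee_rot: [0.002, 0.642, 0.767, 0.001]
contact_force: [0.5, -0.4, 1.2]
width: 0.06
gripper_force: 0.0
```

```bash
python3 - <<'E'
from h import *
np.set_printoptions(precision=4,suppress=True)
s=get_state(); print(s["clock"],s["position"],s["qpos"],rot(s["ee_rot"])[:,0])
w=get_image("wrist"); save(w,"w1")
print([(d["point"],d["score"]) for d in place_of("blank_mid",w)],[(d["point"],d["score"]) for d in place_of("stand",w)])
E
```

```text
2.2 [ 0.5026 -0.2797  0.2627] [-0.6296  0.2495  1.4147  0.0012  1.4727 -0.807 ] [-0.1764  0.9843 -0.0026]
[([169.0, 176.5], 0.86)] [([273.0, 163.6], 0.75)]
```

View pics/w1.png

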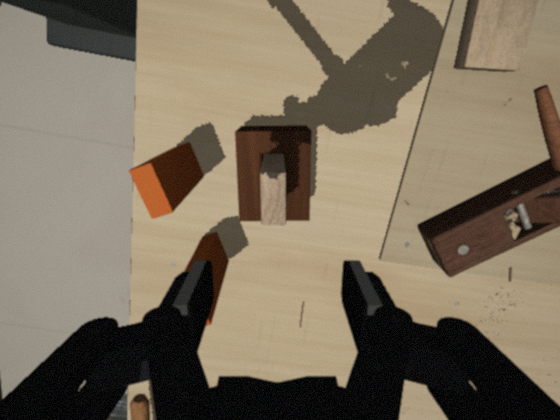

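The wrist view shows the blank at about (260–287, 153–225) and the stand's top at (237–311, 126–220), both square with the image. Now I'll compare the projected model with it.

```bash
python3 - <<'E'
from h import *
np.set_printoptions(precision=4,suppress=True)
w=get_image("wrist"); print(w["position"])
a=np.radians(9.7);ex=np.array([np.cos(a),np.sin(a),0]);ey=np.array([-np.sin(a),np.cos(a),0])
c=np.array([.4995,-.283,0])
for n,hx,hy,z in(("blanktop",.011,.024,.15),("standtop",.04,.05,.07)):
    print(n,[np.round(proj(w,c+ex*hx*i+ey*hy*j+[0,0,z])).tolist() for i,j in((-1,-1),(1,-1),(1,1),(-1,1))])
for p in((237,126),(310,126),(310,220),(237,220)): print(at_z(w,p,.07))
f=w["frame"]; g=cv2.cvtColor(f,cv2.COLOR_RGB2GRAY)
for r in (165,190,215): print(r,g[r,250:296].tolist())
print(g[145:235,273].tolist())
E
```

```text
[ 0.4851 -0.201   0.4235]
blanktop [[265.0, 226.0], [290.0, 226.0], [291.0, 172.0], [265.0, 172.0]]
standtop [[242.0, 221.0], [313.0, 221.0], [316.0, 131.0], [239.0, 131.0]]
[ 0.4488 -0.236   0.07  ]
[ 0.523  -0.2231  0.07  ]
[ 0.5437 -0.3244  0.07  ]
[ 0.4626 -0.3384  0.07  ]
165 [53, 53, 52, 60, 59, 60, 64, 61, 63, 59, 57, 56, 64, 51, 42, 43, 52, 56, 56, 51, 52, 52, 51, 52, 56, 53, 50, 54, 53, 53, 52, 54, 48, 46, 51, 51, 51, 50, 43, 21, 24, 21, 19, 15, 25, 28]
190 [53, 54, 52, 53, 56, 52, 57, 63, 60, 62, 63, 58, 58, 62, 100, 130, 145, 148, 152, 161, 160, 163, 161, 151, 145, 151, 157, 157, 155, 146, 149, 147, 142, 135, 138, 145, 149, 151, 141, 109, 61, 31, 21, 22, 15, 24]
215 [57, 63, 50, 57, 55, 51, 49, 57, 54, 55, 58, 56, 58, 57, 71, 118, 145, 150, 145, 143, 140, 148, 153, 156, 158, 150, 139, 135, 143, 148, 143, 139, 139, 142, 147, 146, 147, 140, 131, 119, 84, 57, 53, 50, 48, 49]
[58, 56, 57, 55, 58, 50, 49, 34, 12, 24, 44, 48, 45, 42, 47, 48, 52, 48, 45, 51, 52, 51, 48, 53, 52, 52, 53, 59, 60, 70, 71, 69, 71, 78, 115, 144, 156, 154, 154, 153, 156, 157, 159, 151, 152, 151, 149, 156, 154, 151, 153, 150, 156, 155, 151, 145, 142, 143, 141, 141, 142, 145, 141, 141, 141, 142, 144, 145, 150, 152, 156, 155, 153, 155, 149, 142, 144, 143, 140, 137, 140, 154, 169, 175, 171, 168, 173, 169, 165, 172]
```

Emit:
{"name": "apply_moves", "arguments": {
  "deltas": [55,-2,0,30,0,50,-2,0,65,0,50,-2,0,100,0,50,-2,0,125,0,50,-2,0,132,0,50,-2,0,132,0,15,-2,0,132,0,15,-2,0,132,0,15,-2,0,132,0,15,-2,0,132,0,15,-2,0,132,0,15,-2,0,132,0],
  "squeeze": 30
}}

```text
clock: 3.4
position: [0.5003, -0.2837, 0.1299]
ee_rot: [0.001, 0.645, 0.764, -0.0]
contact_force: [-0.3, 0.1, 2.3]
width: 0.0146
gripper_force: 1.4
```

```bash
python3 - <<'E'
from h import *
s=get_state(); print(s["width"],s["gripper_force"],s["position"],s["contact_force"])
a=get_image("side"); w=get_image("wrist")
C=np.hstack([cv2.resize(a["frame"][100:225,240:370],(400,385)),cv2.resize(w["frame"],(400,300)).repeat(1,0)[0:300] if 0 else cv2.copyMakeBorder(cv2.resize(w["frame"],(400,300)),0,85,0,0,0)])
cv2.imwrite("pics/g1.png",C[:,:,::-1])
E
```

```text
0.014606435902687518 1.4213897344325233 [ 0.50027528 -0.28366211  0.12993293] [-0.28635909  0.05904238  2.34169963]
```

View pics/g1.png

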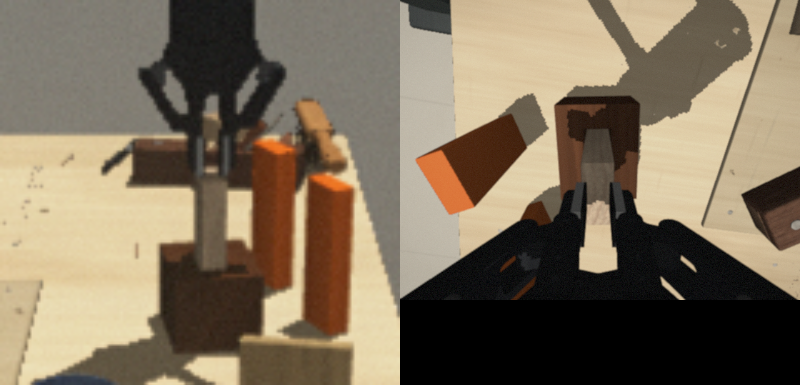

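```bash
python3 - <<'E'
from h import *
a=get_image("side"); w=get_image("wrist"); s=get_state()
p=np.array(s["position"])
cs=lambda q:np.round([(q[0]-240)*400/130,(q[1]-100)*385/125])
cw=lambda q:np.round([400+q[0]*400/560,q[1]*300/420])
for n,X in(("tip",p-[0,0,.017]),("tcp",p),("blanktop",[.4995,-.283,.15]),("top+y",[.4955,-.259,.15]),("top-y",[.5035,-.307,.15]),("stand top +y edge",[.4995-.0084,-.283+.049,.07])): print(n,cs(proj(a,X)),cw(proj(w,X)))
C=np.hstack([cv2.resize(a["frame"][140:190,280:345],(400,308),interpolation=cv2.INTER_CUBIC),cv2.resize(w["frame"][220:400,190:350],(347,390))[:308]])
cv2.imwrite("pics/g2.png",C[:,:,::-1])
E
```

```text
tip [206. 212.] [599. 172.]
tcp [206. 194.] [599. 182.]
blanktop [207. 172.] [599. 194.]
top+y [212. 180.] [599. 160.]
top-y [203. 164.] [598. 225.]
stand top +y edge [216. 276.] [598. 103.]
```

View pics/g2.png

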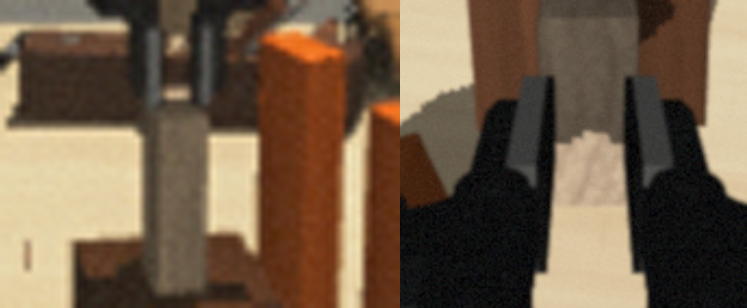

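The wrist and side crops show the pads about 15 mm apart with their tips at the blank's top edge, so they sit higher than I reckoned and aren't around it. I'll open, go 30 mm lower (still clear of the stand) and close again.

Emit:
{"name": "apply_moves", "arguments": {
  "deltas": [45,0,0,0,0,45,0,0,0,0,45,0,0,0,0,45,0,0,15,0,45,0,0,30,0,45,0,0,30,0,45,0,0,30,0]
}}

```text
clock: 4.18
position: [0.499, -0.2827, 0.0979]
ee_rot: [-0.001, 0.645, 0.764, -0.0]
contact_force: [0.6, 0.5, 0.9]
width: 0.0449
gripper_force: 0.0
```

```bash
python3 - <<'E'
from h import *
s=get_state(); print(s["width"],s["gripper_force"],s["position"],s["contact_force"])
a=get_image("side"); w=get_image("wrist"); 
p=np.array(s["position"])
for d in(-.017,0,.02): print(d,(proj(a,p+[0,0,d])-[280,140])*400/65,(proj(w,p+[0,0,d])-[160,200])*[347/200,308/180])
C=np.hstack([cv2.resize(a["frame"][140:190,280:345],(400,308),interpolation=cv2.INTER_CUBIC),cv2.resize(w["frame"][200:380,160:360],(347,308))])
cv2.imwrite("pics/g3.png",C[:,:,::-1])
E
```

```text
0.044893324051938736 0.0 [ 0.49897217 -0.28273077  0.09789882] [0.58453763 0.48020609 0.8919754 ]
-0.017 [168.85450373 244.50193072] [204.48783415  67.95809911]
0 [169.11108158 208.9800293 ] [204.60916727  89.77279442]
0.02 [169.41581889 166.79069334] [204.78292487 121.0129793 ]
```

View pics/g3.png

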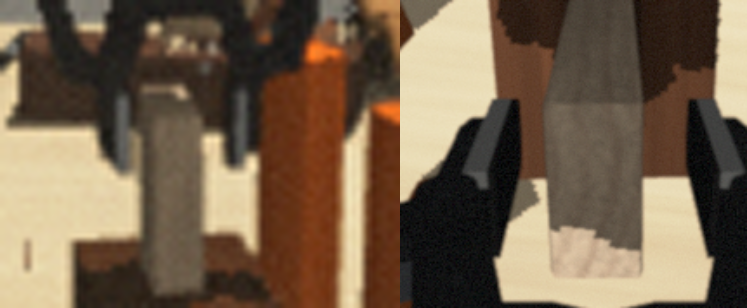

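The pads now straddle the blank, and the tips stand about 18 mm behind the reported TCP. I'll use that as the tip height from here on, and close.

Emit:
{"name": "apply_moves", "arguments": {
  "deltas": [12,0,0,0,0,12,0,0,0,0,12,0,0,0,0,12,0,0,0,0,12,0,0,0,0,12,0,0,0,0],
  "squeeze": 30
}}

```text
clock: 4.78
position: [0.5003, -0.2837, 0.0998]
ee_rot: [0.001, 0.645, 0.764, 0.0]
contact_force: [-0.8, 0.9, 6.0]
width: 0.0217
gripper_force: 30.7
```

Emit:
{"name": "apply_moves", "arguments": {
  "deltas": [12,0,0,-20,0,12,0,0,-45,0,12,0,0,-75,0,12,0,0,-90,0,12,30,-4,-90,5,12,65,-9,-90,11,12,97,-14,-90,17.5,12,97,-14,-70,17.5,12,97,-14,-40,17.5,12,97,-14,-15,17.5,12,97,-14,3,17.5,12,97,-14,6,17.5]
}}

```text
clock: 5.78
position: [0.4673, -0.1885, 0.09]
ee_rot: [-0.003, 0.754, 0.657, -0.001]
contact_force: [0.1, 0.0, 0.1]
width: 0.0213
gripper_force: 30.3
```

```bash
python3 - <<'E'
from h import *
s=get_state(); print(s["width"],s["gripper_force"],s["position"],s["contact_force"],rot(s["ee_rot"])[:,0])
a=get_image("side")
from h import *
p=proj(a,s["position"]); print(p)
cv2.imwrite("pics/l1.png",cv2.resize(a["frame"][100:280,220:380],(480,540),interpolation=cv2.INTER_CUBIC)[:,:,::-1])
E
```

```text
0.021330503590564685 30.273631811141968 [ 0.46732726 -0.18848897  0.08996642] [0.12313973 0.00753371 0.14870131] [0.1360002  0.99070548 0.00256781]
[319.06169451 188.64052931]
```

Emit:
{"name": "apply_moves", "arguments": {
  "deltas": [12,0,0,3,0,12,0,0,6,0,12,0,0,6,0],
  "squeeze": 20
}}

```text
clock: 6.08
position: [0.4704, -0.1905, 0.0898]
ee_rot: [0.001, 0.754, 0.657, 0.0]
contact_force: [-3.6, 1.9, 10.6]
width: 0.0217
gripper_force: 31.8
```

Emit:
{"name": "apply_moves", "arguments": {
  "deltas": [12,5,0,0,0,12,10,0,0,0,12,15,0,0,0,12,20,0,0,0,12,20,0,0,0]
}}

```text
clock: 6.5
position: [0.4734, -0.1721, 0.0903]
ee_rot: [0.003, 0.753, 0.658, -0.001]
contact_force: [-4.1, -1.5, 13.3]
width: 0.022
gripper_force: 33.2
```

```bash
cat > v.py <<'E'
from h import *
import sys
s=get_state(); print(s["width"],s["gripper_force"],s["position"],s["contact_force"])
w=get_image("wrist"); t=get_image("top"); a=get_image("side")
p=np.array(s["position"]); q=proj(a,p).astype(int); r=proj(t,p).astype(int)
A=cv2.resize(a["frame"][max(q[1]-60,0):q[1]+60,q[0]-50:q[0]+50],(400,480),interpolation=cv2.INTER_CUBIC)
B=cv2.resize(w["frame"],(400,300)); T=cv2.resize(t["frame"][r[1]-36:r[1]+36,r[0]-80:r[0]+80],(400,180),interpolation=cv2.INTER_CUBIC)
cv2.imwrite("pics/"+sys.argv[1]+".png",np.hstack([A,np.vstack([B,T])])[:,:,::-1])
E
python3 v.py p8
```

```text
0.022004747513402784 33.222522139549255 [ 0.47338008 -0.17206398  0.09032359] [-4.11746984 -1.48398652 13.3438838 ]
```

View pics/p8.png

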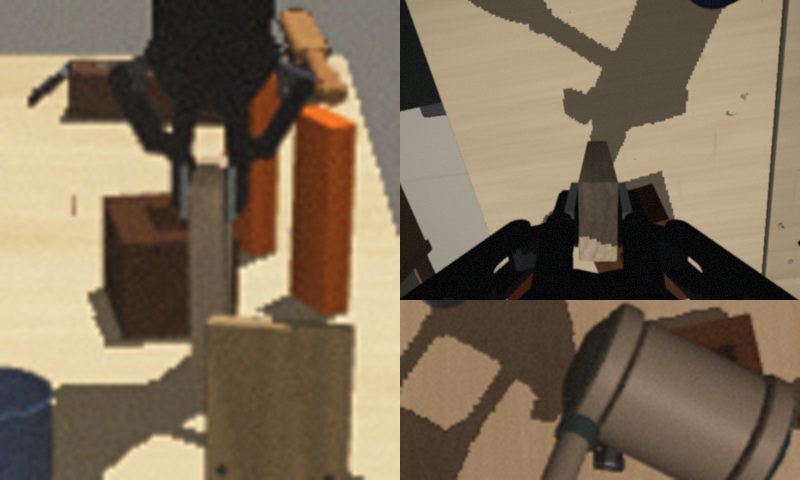

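The blank is upright in the jaws. Its +y face runs from (598,180) down to a lower edge at (598,142) in the wrist panel. I'll work out the tilt from those rows.

```bash
python3 - <<'E'
from h import *
np.set_printoptions(precision=4,suppress=True)
w=get_image("wrist")
print("bottom +y corner",at_z(w,(277,199),0)); print("top edges",at_z(w,(277,252),.14),at_z(w,(277,366),.14))
s=get_state();print(s["position"])
E
```

```text
bottom +y corner [ 0.4728 -0.1692  0.    ]
top edges [ 0.4753 -0.1469  0.14  ] [ 0.4681 -0.1998  0.14  ]
[ 0.4733 -0.1722  0.0903]
```

Tilt is about 9° and the lower corner is holding, so I'll follow the arc around it.

Emit:
{"name": "apply_moves", "arguments": {
  "deltas": [12,13,0,0.5,0,12,25,0,2,0,12,36,0,5,0,12,47,0,8,0,12,57,0,12,0,12,67,0,17,0,12,77,0,23,0,12,86,0,29,0,12,94,0,36,0,12,101,0,44,0,12,101,0,44,0]
}}

```text
clock: 7.62
position: [0.4869, -0.0686, 0.0421]
ee_rot: [-0.0, 0.753, 0.658, 0.001]
contact_force: [0.8, 1.6, 2.1]
width: 0.0217
gripper_force: 37.6
```

```bash
python3 - <<'E'
from h import *
np.set_printoptions(precision=4,suppress=True)
w=get_image("wrist");s=get_state();print(s["position"],s["contact_force"])
g=cv2.cvtColor(w["frame"],cv2.COLOR_RGB2HSV)
c=int(proj(w,np.array(s["position"]))[0]); print(c)
for r in range(0,420,10): print(r,w["frame"][r,c].tolist(),end=" ")
for q in("blank_mid",): print([(d["point"],d["score"],at_z(w,d["point"],.05)) for d in place_of(q,w)])
E
```

```text
[ 0.4867 -0.0691  0.0424] [-0.1102  0.0499  0.1299]
279
0 [208, 189, 155] 10 [213, 192, 159] 20 [207, 187, 155] 30 [210, 191, 157] 40 [207, 187, 153] 50 [215, 195, 160] 60 [211, 191, 157] 70 [212, 192, 158] 80 [205, 183, 147] 90 [210, 191, 155] 100 [114, 104, 84] 110 [97, 87, 70] 120 [98, 89, 72] 130 [94, 85, 69] 140 [97, 86, 73] 150 [101, 91, 72] 160 [100, 91, 72] 170 [98, 90, 76] 180 [98, 88, 72] 190 [98, 89, 72] 200 [96, 85, 69] 210 [98, 90, 73] 220 [98, 87, 70] 230 [100, 90, 74] 240 [97, 86, 68] 250 [76, 66, 52] 260 [81, 72, 59] 270 [83, 72, 62] 280 [86, 73, 63] 290 [82, 71, 61] 300 [87, 75, 64] 310 [86, 75, 62] 320 [79, 65, 54] 330 [79, 70, 57] 340 [81, 68, 60] 350 [86, 73, 60] 360 [79, 68, 54] 370 [85, 74, 63] 380 [174, 152, 124] 390 [14, 18, 15] 400 [17, 16, 15] 410 [17, 11, 14] []
```

Emit:
{"name": "apply_moves", "arguments": {
  "deltas": [12,5,0,7,0,12,10,0,15,0,12,14,0,23,0,12,18,0,31,0,12,21,0,39,0,12,24,0,46,0,12,24,0,46,0]
}}

```text
clock: 8.3
position: [0.489, -0.0462, -0.0044]
ee_rot: [-0.0, 0.753, 0.658, -0.001]
contact_force: [0.6, 0.1, 0.7]
width: 0.0218
gripper_force: 39.5
```

```bash
python3 v.py p9
```

```text
0.0217571230909999 39.54499661922455 [ 0.4890225  -0.0461647  -0.00440807] [0.56651343 0.09023725 0.65619485]
```

View pics/p9.png

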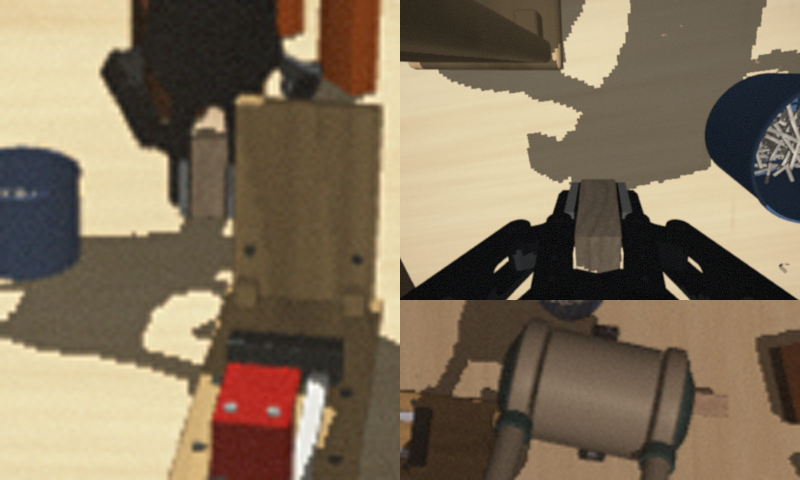

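The blank lies almost level in the jaws along y, with its tail end visible in the top panel at (715,403). I'll lower it to contact.

Emit:
{"name": "apply_moves", "arguments": {
  "deltas": [12,0,0,2,0,12,0,0,4,0,12,0,0,4,0]
}}

```text
clock: 8.7
position: [0.4895, -0.0464, -0.007]
ee_rot: [0.0, 0.754, 0.657, 0.0]
contact_force: [-1.0, 2.6, 3.8]
width: 0.0219
gripper_force: 40.0
```

Emit:
{"name": "apply_moves", "arguments": {
  "deltas": [12,0,0,2,0,12,0,0,4,0,12,0,0,4,0]
}}

```text
clock: 8.95
position: [0.4896, -0.0464, -0.0112]
ee_rot: [0.0, 0.754, 0.657, 0.0]
contact_force: [1.0, 3.2, 3.3]
width: 0.0216
gripper_force: 40.2
```

Emit:
{"name": "apply_moves", "arguments": {
  "deltas": [30,0,0,0,0,35,0,0,0,0,40,0,0,0,0,40,0,0,0,0,45,0,0,-20,0,45,0,0,-50,0,45,0,0,-85,0,45,-30,0,-120,0,45,-60,0,-140,0,45,-60,0,-140,0,45,-60,0,-140,0]
}}

```text
clock: 9.87
position: [0.4821, -0.1075, 0.1304]
ee_rot: [0.002, 0.755, 0.656, 0.001]
contact_force: [0.3, 0.4, -0.3]
width: 0.0452
gripper_force: 0.0
```

```bash
cat > ed.py <<'E'
from h import *
np.set_printoptions(precision=4,suppress=True)
w=get_image("wrist");s=get_state();print(s["clock"],s["position"],s["contact_force"],rot(s["ee_rot"])[:,0])
for q in("blank_mid","fixture","seat"): print(q,[(np.round(d["point"]),round(d["score"],2),at_z(w,d["point"],.024)) for d in place_of(q,w)])
w2=get_image("side"); print([(np.round(d["point"]),round(d["score"],2),at_z(w2,d["point"],.024)) for d in place_of("blank_mid",w2)])
f=w["frame"]; g=cv2.cvtColor(f,cv2.COLOR_RGB2GRAY)
b=place_of("blank_mid",w)[0]["point"]; x,y=int(b[0]),int(b[1])
C=cv2.resize(f[max(y-110,0):y+110,max(x-110,0):x+110],None,fx=2.6,fy=2.6)
cv2.imwrite("pics/w10.png",C[:,:,::-1]); print(max(x-110,0),max(y-110,0),C.shape)
E
python3 ed.py
```

```text
9.9167 [ 0.4809 -0.1061  0.1289] [-0.4737  0.9739 -0.2126] [0.1379 0.9905 0.0003]
blank_mid [(array([273., 191.]), 0.96, array([ 0.4786, -0.1016,  0.024 ]))]
fixture []
seat [(array([274., 193.]), 0.37, array([ 0.4788, -0.1035,  0.024 ]))]
[(array([314., 226.]), 0.75, array([ 0.4796, -0.0951,  0.024 ])), (array([328., 169.]), 0.62, array([ 0.4356, -0.5451,  0.024 ])), (array([348., 185.]), 0.61, array([ 0.3796, -0.3949,  0.024 ]))]
163 80 (572, 572, 3)
```

```bash
python3 - <<'E'
from h import *
np.set_printoptions(precision=4,suppress=True)
w=get_image("wrist"); g=cv2.GaussianBlur(cv2.cvtColor(w["frame"],cv2.COLOR_RGB2GRAY),(3,3),0).astype(float)
u=np.array([.1379,.9905,0]);v=np.array([.9905,-.1379,0]);c=np.array([.4785,-.1,.048])
for i in(-.07,-.05,0,.05,.07): print(i,proj(w,c+u*i-v*.011),proj(w,c+u*i+v*.011))
for r in range(110,310,20):
    d=np.diff(g[r,235:320]); k=np.argsort(-abs(d))[:6]; print(r,[(int(j)+235,int(d[j])) for j in sorted(k)])
for cc in(270,277):
    d=np.diff(g[60:380,cc]); k=np.argsort(-abs(d))[:14]; print(cc,[(int(j)+60,int(d[j])) for j in sorted(k)])
E
```

```text
-0.07 [261.8198 282.3488] [288.4479 282.47  ]
-0.05 [261.5643 260.5565] [288.8035 260.6785]
0 [260.871  201.4336] [289.7681 201.5575]
0.05 [260.0878 134.6477] [290.8577 134.7728]
0.07 [259.7453 105.4451] [291.3342 105.5705]
110 [(239, -16), (240, -17), (250, 20), (251, 15), (262, -13), (274, -16)]
130 [(239, -21), (240, -26), (241, -19), (262, 13), (263, 13), (265, -18)]
150 [(245, -10), (246, -25), (247, -32), (248, -18), (249, -4), (292, -4)]
170 [(262, -18), (263, -33), (264, -29), (297, 17), (298, 33), (299, 26)]
190 [(263, -15), (291, -21), (292, -23), (296, 19), (297, 33), (298, 26)]
210 [(290, -11), (291, -25), (292, -27), (296, 18), (297, 32), (298, 27)]
230 [(290, -15), (291, -24), (292, -21), (295, 17), (296, 32), (297, 27)]
250 [(263, -13), (289, -9), (290, -18), (291, -15), (293, 22), (294, 19)]
270 [(263, -9), (264, -8), (289, -9), (291, 8), (292, 15), (293, 8)]
290 [(235, -1), (236, 1), (237, -1), (240, -1), (248, -1), (291, -2)]
270 [(63, -28), (64, -25), (89, 30), (90, 27), (98, -22), (105, -18), (106, -21), (109, 29), (110, 24), (127, -24), (128, -27), (320, -21), (321, -39), (322, -29)]
277 [(64, -19), (65, -25), (66, -17), (111, 15), (115, -15), (177, 13), (178, 26), (179, 22), (307, -17), (308, -21), (309, -19), (318, -16), (319, -21), (320, -13)]
```

Its top face is 29 px wide, which fits 22 mm at 48 mm height, so it's on its narrow edge, parallel to the tool and released. Now I'll look down at the jig with the wrist camera.

Emit:
{"name": "apply_moves", "arguments": {
  "deltas": [45,0,0,-30,0,45,30,-9,-60,0,45,65,-19,-75,0,45,100,-30,-75,0,45,135,-40,-75,0,45,170,-50,-75,0,45,205,-61,-75,0,45,235,-70,-75,0,45,235,-70,-75,0,45,235,-70,-75,0]
}}

```text
clock: 11.1
position: [0.4432, 0.138, 0.2035]
ee_rot: [-0.0, 0.752, 0.659, -0.0]
contact_force: [-0.7, -1.0, 0.1]
width: 0.0451
gripper_force: 0.0
```

```bash
cat > jig.py <<'E'
from h import *
from scipy.optimize import minimize
np.set_printoptions(precision=4,suppress=True)
w=get_image("wrist"); s=get_state(); print(s["clock"],s["position"])
for q in("seat","carriage_face","fixture"): print(q,[(np.round(d["point"]),round(d["score"],2),at_z(w,d["point"],{"seat":.012,"carriage_face":.038,"fixture":0}[q])) for d in place_of(q,w)][:2])
g=cv2.GaussianBlur(cv2.cvtColor(w["frame"],cv2.COLOR_RGB2GRAY).astype(np.float32),(0,0),2.0)
G=cv2.magnitude(cv2.Sobel(g,cv2.CV_32F,1,0),cv2.Sobel(g,cv2.CV_32F,0,1)); G=np.minimum(G,np.percentile(G,95))
L=[((x,-.178,.012),(x,.172,.012)) for x in(-.045,.045)]
L+=[((x,-.07,.02),(x,.12,.02)) for x in(-.014,.014,-.024,.024)]
L+=[((-.03,y,.034),(.03,y,.034)) for y in(-.07,-.086)]+[((x,-.086,.034),(x,-.07,.034)) for x in(-.03,.03)]
L+=[((-.018,y,.073),(.018,y,.073)) for y in(.018,.072)]+[((x,.018,.073),(x,.072,.073)) for x in(-.018,.018)]
P=np.concatenate([np.linspace(a,b,60) for a,b in L])
def px(t):
    c,sn=np.cos(t[2]),np.sin(t[2]); X=np.c_[P[:,0]*c-P[:,1]*sn+t[0],P[:,0]*sn+P[:,1]*c+t[1],P[:,2]]
    C=(X-w["position"])@rot(w["orientation"]); C=C@np.array(w["K"]).T; return C[:,:2]/C[:,2:]
def f(t):
    p=px(t).astype(np.float32); return -float(cv2.remap(G,p[None,:,0],p[None,:,1],cv2.INTER_LINEAR).mean())
best=min((minimize(f,[.459+dx,.2195+dy,np.radians(-7.7+da)],method="Nelder-Mead",options=dict(initial_simplex=[[.459+dx,.2195+dy,-.134+np.radians(da)],[.462+dx,.2195+dy,-.134],[.459+dx,.2225+dy,-.134],[.459,.2195,-.12]])) for dx in(-.004,0,.004) for dy in(-.006,0,.006) for da in(-1,1)),key=lambda r:r.fun)
print("pose",best.x[:2],np.degrees(best.x[2]),best.fun,G.mean())
o=w["frame"].copy()
for q in px(best.x): cv2.circle(o,tuple(np.int32(np.round(q))),0,(0,255,0),-1)
cv2.imwrite("pics/jig.png",np.hstack([cv2.resize(w["frame"],(392,294)),cv2.resize(o,(392,294))])[:,:,::-1] if 0 else cv2.resize(o,(800,600),interpolation=cv2.INTER_CUBIC)[:,:,::-1])
E
python3 jig.py
```

```text
11.15 [0.4435 0.1369 0.2035]
seat [(array([284.,  94.]), 0.6, array([0.4598, 0.2198, 0.012 ]))]
carriage_face [(array([282.,  47.]), 0.64, array([0.4626, 0.2593, 0.038 ]))]
fixture [(array([283.,  95.]), 0.73, array([0.4586, 0.2187, 0.    ]))]
pose [0.4575 0.2184] -7.977807103621204 -72.08268737792969 23.175657
```

The model fit is clear: seat at (0.4575, 0.2184) with yaw -8.0°, which agrees with the network to about 2 mm. Next I'll take the blank again, 25 mm towards the nose from its centre.

Emit:
{"name": "apply_moves", "arguments": {
  "deltas": [45,-35,12,0,0,45,-75,25,0,0,45,-115,38,0,0,45,-155,52,0,0,45,-185,62,0,0,45,-206,69,0,0,45,-206,69,40,0,45,-206,69,80,0,45,-206,69,120,0,45,-206,69,140,0,45,-206,69,140,0,45,-206,69,140,0]
}}

```text
clock: 12.3
position: [0.4835, -0.078, 0.0633]
ee_rot: [-0.001, 0.754, 0.656, -0.001]
contact_force: [0.7, 0.4, -0.3]
width: 0.0449
gripper_force: 0.0
```

```bash
python3 - <<'E'
from h import *
np.set_printoptions(precision=4,suppress=True)
s=get_state(); print(s["position"])
w=get_image("wrist"); g=cv2.GaussianBlur(cv2.cvtColor(w["frame"],cv2.COLOR_RGB2GRAY),(3,3),0).astype(float)
p=np.array(s["position"]); print("tool axis at z.048",proj(w,[p[0],p[1],.048]), proj(w,[p[0]+.0109,p[1]-.0015,.048])[0])
for r in range(190,340,15):
    d=np.diff(g[r,235:320]); k=np.argsort(-abs(d))[:6]; print(r,[(int(j)+235,int(d[j])) for j in sorted(k)])
u=np.array([.1388,.9903,0])
print("far end pred",proj(w,[*(p+u*.045)[:2],.048]))
for cc in(272,280):
    d=np.diff(g[60:250,cc]); k=np.argsort(-abs(d))[:10]; print(cc,[(int(j)+60,int(d[j])) for j in sorted(k)])
E
```

```text
[ 0.4835 -0.078   0.0633]
tool axis at z.048 [279.2905 241.8804] 298.1971541627619
190 [(235, -24), (236, -23), (238, 27), (239, 26), (244, -28), (245, -35)]
205 [(259, -24), (260, -33), (261, -25), (302, 20), (303, 24), (304, 21)]
220 [(259, -18), (260, -33), (261, -31), (302, 19), (303, 35), (304, 29)]
235 [(260, -15), (291, -19), (292, -19), (301, 22), (302, 33), (303, 24)]
250 [(296, -21), (297, -29), (298, -23), (302, 18), (303, 35), (304, 28)]
265 [(296, -21), (297, -28), (298, -19), (301, 21), (302, 31), (303, 24)]
280 [(296, -22), (297, -24), (299, 15), (300, 34), (301, 29), (302, 11)]
295 [(295, -12), (296, -24), (297, -24), (301, 19), (302, 35), (303, 29)]
310 [(295, -16), (296, -26), (297, -23), (300, 22), (301, 32), (302, 25)]
325 [(261, -10), (262, -9), (294, -7), (296, 7), (297, 14), (298, 7)]
far end pred [279.5968 165.4725]
272 [(85, -24), (86, -30), (87, -17), (116, 16), (117, 23), (118, 24), (124, -17), (125, -20), (231, 26), (232, 24)]
280 [(86, -9), (87, -26), (88, -36), (89, -20), (150, -11), (151, -9), (226, 11), (227, 23), (228, 22), (229, 10)]
```

Emit:
{"name": "apply_moves", "arguments": {
  "deltas": [45,0,0,30,0,45,0,0,55,0,45,0,0,65,0,45,0,0,65,0,12,0,0,65,0,12,0,0,65,0,12,0,0,65,0,12,0,0,65,0,12,0,0,65,0],
  "squeeze": 35
}}

```text
clock: 13.1
position: [0.4864, -0.0777, 0.001]
ee_rot: [0.002, 0.754, 0.657, 0.001]
contact_force: [0.2, 0.3, 7.8]
width: 0.0217
gripper_force: 35.3
```

Emit:
{"name": "apply_moves", "arguments": {
  "deltas": [12,0,0,-30,0,12,0,0,-70,0,12,0,0,-110,0,12,0,0,-150,0,12,35,-10,-155,0,12,75,-20,-155,0,12,115,-32,-155,0,12,155,-42,-155,0,12,195,-53,-155,0,12,230,-63,-155,0,12,252,-68.5,-155,0,12,252,-68.5,-155,0]
}}

```text
clock: 14.1
position: [0.4499, 0.1863, 0.1548]
ee_rot: [-0.001, 0.752, 0.659, 0.001]
contact_force: [0.2, -0.2, -0.9]
width: 0.0213
gripper_force: 34.7
```

Emit:
{"name": "apply_moves", "arguments": {
  "deltas": [12,0,0,0,0,12,0,0,30,0,12,0,0,60,0,12,0,0,85,0,12,0,0,100,0,12,0,0,100,0,12,0,0,100,0]
}}

```text
clock: 14.68
position: [0.4505, 0.1808, 0.0537]
ee_rot: [-0.0, 0.754, 0.657, -0.001]
contact_force: [0.4, 0.2, -0.9]
width: 0.0214
gripper_force: 34.6
```

```bash
cat > st.py <<'E'
from h import *
np.set_printoptions(precision=4,suppress=True)
s=get_state(); p=np.array(s["position"]); r=rot(s["ee_rot"]); d=p[:2]-[.4575,.2184]
print("jig xy",np.array([.9903,-.1388])@d,np.array([.1388,.9903])@d,"z",p[2],"yaw",np.degrees(np.arctan2(r[0,0],r[1,0])),"F",s["contact_force"],s["gripper_force"],s["clock"])
E
python3 st.py; python3 - <<'E'
from h import *
w=get_image("wrist"); g=cv2.GaussianBlur(cv2.cvtColor(w["frame"],cv2.COLOR_RGB2GRAY),(3,3),0).astype(float)
C=np.array([.4575,.2184,0]);ux=np.array([.9903,-.1388,0]);uy=np.array([.1388,.9903,0])
for n,x,y,z in(("railL in",-.014,.0,.02),("railR in",.014,0,.02),("railL out",-.024,0,.02),("railR out",.024,0,.02),("baseL",-.045,.0,.012),("baseR",.045,0,.012),("carr L",-.018,.03,.073),("carr R",.018,.03,.073)):
    q=proj(w,C+ux*x+uy*y+[0,0,z]); print(n,q)
    r=int(q[1]); c=int(q[0]); 
    if 0<r<420:
        d=np.diff(g[r,max(c-15,0):c+16]); k=np.argsort(-abs(d))[:3]; print("   ",[(int(j)+c-15,int(d[j])) for j in sorted(k)])
E
```

```text
jig xy -0.001694797076362841 -0.03820324829528716 z 0.053740089668768684 yaw 7.899628871952848 F [ 0.39    0.2089 -0.8914] 34.62669253349304 14.6833
railL in [258.81517009 170.55592102]
    [(256, -8), (257, -14), (258, -10)]
railR in [305.57023829 170.66511512]
    [(305, 11), (306, 12), (307, 5)]
railL out [242.11866981 170.51692719]
    [(230, 10), (231, 13), (232, 12)]
railR out [322.27021552 170.70411707]
    [(330, -11), (331, -16), (332, -12)]
baseL [209.63230438 167.73081619]
    [(220, -11), (221, -17), (222, -13)]
baseR [354.42142892 168.06831993]
    [(341, 14), (342, 14), (343, 9)]
carr L [241.56950956 126.89646248]
    [(237, 33), (238, 22), (241, -24)]
carr R [327.21058915 127.09034329]
    [(325, 14), (326, 17), (327, 10)]
```

Emit:
{"name": "apply_moves", "arguments": {
  "deltas": [12,0,1.7,8,0,12,0,1.7,14,0,12,0,1.7,17,0,12,0,1.7,20,0,12,0,1.7,20,0],
  "squeeze": 25
}}

```text
clock: 15.15
position: [0.4525, 0.1822, 0.0343]
ee_rot: [-0.0, 0.754, 0.657, 0.0]
contact_force: [-0.8, 1.3, 1.8]
width: 0.0214
gripper_force: 35.2
```

```bash
python3 st.py
```

```text
jig xy 5.868207318747155e-05 -0.03650927520495054 z 0.034260131639657625 yaw 7.8392283532900695 F [-0.8436  1.3234  1.7662] 35.24887561798096 15.15
```

The blank has just met the stop at z = 0.034, as predicted. Pressing down now to tilt it about the stop's edge.

Emit:
{"name": "apply_moves", "arguments": {
  "deltas": [12,0,0,2,0,12,0,0,5,0,12,0,0,8,0,12,0,0,9,0,12,0,0,9,0]
}}

```text
clock: 15.57
position: [0.4534, 0.1859, 0.0276]
ee_rot: [-0.002, 0.755, 0.656, 0.004]
contact_force: [-4.9, 12.6, 18.1]
width: 0.0212
gripper_force: 40.0
```

```bash
python3 st.py; python3 v.py p10; python3 - <<'E'
from h import *
a=get_image("side")
print(1)
E
```

```text
jig xy 0.00045801105433597265 -0.03273068365212195 z 0.02757461506646046 yaw 8.03756003237203 F [-4.8699 12.5782 18.1207] 39.98697638511658 15.5667
0.0212086963856715 39.98697638511658 [0.45341038 0.18592192 0.02757462] [-4.86987735 12.57820534 18.12065588]
1
```

Emit:
{"name": "apply_moves", "arguments": {
  "deltas": [12,-4,0,0,0,12,-8,0,1,0,12,-8,0,2,0,12,-8,0,2,0]
}}

```text
clock: 16.1
position: [0.4566, 0.1805, 0.0279]
ee_rot: [-0.001, 0.755, 0.655, 0.009]
contact_force: [-2.7, 18.0, 26.4]
width: 0.0212
gripper_force: 41.5
```

```bash
python3 st.py; python3 - <<'E'
from h import *
a=get_image("side"); w=get_image("wrist")
C=np.array([.4575,.2184,0]);ux=np.array([.9903,-.1388,0]);uy=np.array([.1388,.9903,0])
J=lambda x,y,z:C+ux*x+uy*y+[0,0,z+.012]
print("lip edge",proj(w,J(0,.018,.061))/1.4*1.4,"seat-ish",proj(w,J(0,.005,.05)))
A=cv2.resize(a["frame"][200:350,270:370],(400,600),interpolation=cv2.INTER_CUBIC)
W=cv2.resize(w["frame"][40:340,180:380],(400,600),interpolation=cv2.INTER_CUBIC)
cv2.imwrite("pics/p10.png",np.hstack([A,W])[:,:,::-1])
E
```

```text
jig xy 0.004394526013635433 -0.037704000856622295 z 0.027858186730949447 yaw 8.125281955711507 F [-2.7418 18.0318 26.3691] 41.53409779071808 16.1
lip edge [269.46790522 166.74828265] seat-ish [270.04573254 193.61643299]
```

View pics/p10.png

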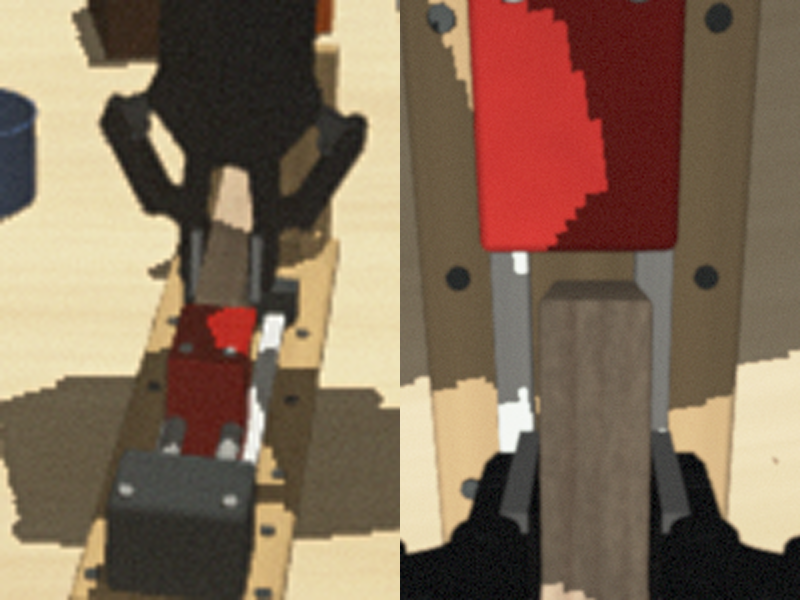

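The wrist panel shows the nose at row 290, short of the lip at row 250, and about 3 mm right of the carriage's centre because of load. Dragging backward on the stop's edge resists the tilt, so I'll go forward and down.

Emit:
{"name": "apply_moves", "arguments": {
  "deltas": [12,3,0,0,0,12,6,0,1,0,12,7,0,2,0,12,7,0,2,0]
}}

```text
clock: 16.53
position: [0.4566, 0.1832, 0.024]
ee_rot: [0.002, 0.754, 0.657, 0.005]
contact_force: [-0.2, 5.3, 15.7]
width: 0.0216
gripper_force: 41.3
```

```bash
python3 st.py
```

```text
jig xy 0.00396268032028169 -0.0349430475724589 z 0.02395076344985924 yaw 7.823612221704355 F [-0.1799  5.3463 15.7316] 41.302741169929504 16.5333
```

Emit:
{"name": "apply_moves", "arguments": {
  "deltas": [12,0,0,-5,0,12,0,0,-8,0,12,0,-4,-8,0,12,0,-4,-8,0]
}}

```text
clock: 16.87
position: [0.4466, 0.181, 0.0285]
ee_rot: [-0.0, 0.754, 0.657, -0.001]
contact_force: [-0.6, 0.0, -2.2]
width: 0.0215
gripper_force: 38.9
```

```bash
python3 st.py; cat > ln.py <<'E'
from h import *
np.set_printoptions(precision=3,suppress=True)
w=get_image("wrist"); s=get_state(); f=w["frame"]; g=cv2.GaussianBlur(cv2.cvtColor(f,cv2.COLOR_RGB2GRAY),(3,3),0).astype(float)
C=np.array([.4575,.2184,0]);ux=np.array([.9903,-.1388,0]);uy=np.array([.1388,.9903,0])
def J(p,z):
    X=at_z(w,p,z+.012)-C; return np.round(1000*np.array([X@ux,X@uy]),1)
hsv=cv2.cvtColor(f,cv2.COLOR_RGB2HSV); m=((hsv[...,0]<8)|(hsv[...,0]>172))&(hsv[...,1]>170)&(hsv[...,2]>50)
ys,xs=np.nonzero(m); r=np.percentile(ys,99.5); print("lip lower row",r,"red cols",np.percentile(xs,1),np.percentile(xs,99), "lip jig y",J((xs.mean(),r),.061))
p=np.array(s["position"]);c=int(proj(w,p+[0,0,.03])[0])
d=np.diff(g[:,c-8:c+8].mean(1)); k=[j for j in range(int(r)-10,min(int(r)+110,415)) if abs(d[j])>4 and abs(d[j])==abs(d[j-3:j+4]).max()]; print("col",c,[(j,int(d[j]),J((c,j),.047)) for j in k])
for row in(int(r)+40,int(r)+60,int(r)+80,int(r)+110,int(r)+140):
    if row<419:
        e=np.diff(g[row,c-40:c+41]); q=np.argsort(-abs(e))[:7]; print(row,[(int(j)+c-40,int(e[j])) for j in sorted(q)])
E
python3 ln.py
```

```text
jig xy -0.005587119775607737 -0.03850644454705432 z 0.028502693663637467 yaw 7.8155135759805985 F [-0.624   0.0023 -2.1816] 38.92016530036926 16.8667
lip lower row 163.0 red cols 247.0 351.0 lip jig y [ 0.4 19.3]
col 280 [(165, 17, array([-5.8, 15.8])), (187, 9, array([-5.7,  6.6]))]
203 [(245, 9), (246, 7), (248, -11), (303, -8), (315, 13), (316, 14), (317, 7)]
223 [(245, 9), (246, 11), (248, -10), (303, -9), (314, 10), (315, 15), (316, 9)]
243 [(245, -20), (246, -26), (247, -22), (248, -15), (313, 8), (314, 13), (315, 9)]
273 [(246, -14), (249, 22), (250, 17), (303, -19), (304, -23), (307, 15), (319, -16)]
303 [(243, -24), (249, 29), (250, 23), (303, -27), (304, -32), (310, 23), (314, -23)]
```

```bash
cat > tilt.py <<'E'
from h import *
w=get_image("wrist"); s=get_state(); f=w["frame"]; g=cv2.GaussianBlur(cv2.cvtColor(f,cv2.COLOR_RGB2GRAY),(3,3),0).astype(float)
C=np.array([.4575,.2184,0]);ux=np.array([.9903,-.1388,0]);uy=np.array([.1388,.9903,0])
p=np.array(s["position"]); D=p+[0,0,.035]   # grip pivot
fz=rot(w["orientation"])[:,2]; print("cam fwd",fz@uy,fz[2])
def pred(th,r,c):
    n=np.array([0,np.sin(th),np.cos(th)]); N=uy*n[1]+np.array([0,0,n[2]])
    o,d=ray(w,(c,r)); P0=D+N*.014; t=N@(P0-o)/(N@d); return 334.489*.022/t
rows=[]
for r in range(192,320,4):
    best=None
    for L in range(238,262):
        for Rr in range(292,320):
            pass
    e=np.abs(np.diff(g[r])); L=238+np.argmax(np.where(np.diff(g[r,238:262])>0,np.diff(g[r,238:262]),0)); Rr=295+np.argmax(-np.diff(g[r,295:312])); rows.append((r,L,Rr))
a=np.array(rows); print(a.T[1],a.T[2])
for th in(0,5,10,15,20): print(th,[round(pred(np.radians(th),r,276),1) for r in(195,225,255,285,315)])
E
python3 tilt.py
```

```text
cam fwd -0.3113574553208588 -0.9502905314695305
[244 245 245 245 245 245 245 245 246 246 251 257 251 245 246 246 246 250
 249 249 249 249 249 249 249 249 249 249 249 249 249 249] [303 303 302 303 303 303 303 303 303 303 303 303 303 303 303 303 303 303
 303 304 304 304 304 304 304 304 304 304 304 304 304 304]
0 [np.float64(61.9), np.float64(60.1), np.float64(58.3), np.float64(56.5), np.float64(54.7)]
5 [np.float64(59.8), np.float64(58.5), np.float64(57.3), np.float64(56.1), np.float64(54.8)]
10 [np.float64(58.0), np.float64(57.2), np.float64(56.5), np.float64(55.7), np.float64(55.0)]
15 [np.float64(56.3), np.float64(56.0), np.float64(55.8), np.float64(55.5), np.float64(55.2)]
20 [np.float64(54.8), np.float64(55.0), np.float64(55.1), np.float64(55.3), np.float64(55.5)]
```

Width along the blank gives a tilt of about 13°, which suits the lip. I'll re-centre sideways and slide forward and down under it.

Emit:
{"name": "apply_moves", "arguments": {
  "deltas": [12,0,4,-1,0,12,0,6.8,-1,0,12,0,6.8,-1,0,12,0,6.8,-1,0],
  "squeeze": 60
}}

```text
clock: 17.3
position: [0.4554, 0.1803, 0.0298]
ee_rot: [0.0, 0.754, 0.657, 0.0]
contact_force: [-1.1, -0.8, -0.0]
width: 0.0211
gripper_force: 63.6
```

```bash
python3 st.py;python3 ln.py
```

```text
jig xy 0.0031716563278893347 -0.03800802375964358 z 0.02975154940717866 yaw 7.8386160632171915 F [-1.119  -0.8151 -0.039 ] 63.624454736709595 17.3
lip lower row 164.0 red cols 220.0 323.0 lip jig y [-0.3 19.1]
col 279 [(165, 19, array([ 2.5, 16. ])), (187, 9, array([2.5, 6.8]))]
204 [(245, -7), (246, -14), (247, -13), (305, 10), (306, 8), (316, -12), (317, -9)]
224 [(246, -10), (247, -15), (248, -10), (250, 8), (305, 11), (315, -10), (316, -10)]
244 [(246, -24), (247, -47), (248, -47), (249, -22), (315, 22), (316, 20), (317, 12)]
274 [(246, -11), (249, 22), (250, 17), (303, -16), (304, -22), (307, 11), (318, -14)]
304 [(244, -23), (249, 23), (250, 26), (303, -28), (304, -22), (309, 22), (314, -23)]
```

Emit:
{"name": "apply_moves", "arguments": {
  "deltas": [12,0,-1.5,0,0,12,4,-1.5,1.5,0,12,8,-1.5,2.5,0,12,12,-1.5,3.5,0,12,16,-1.5,4.5,0,12,16,-1.5,4.5,0,12,16,-1.5,4.5,0]
}}

```text
clock: 17.93
position: [0.4554, 0.197, 0.025]
ee_rot: [-0.0, 0.754, 0.657, -0.0]
contact_force: [-0.3, 1.1, -3.6]
width: 0.021
gripper_force: 63.6
```

```bash
python3 st.py;python3 ln.py
```

```text
jig xy 0.0008758987195523753 -0.02145615994435907 z 0.025000054657105024 yaw 7.79558421002593 F [-0.3441  1.0793 -3.5753] 63.59791159629822 17.9333
lip lower row 210.0 red cols 227.0 330.0 lip jig y [-0.1 19.6]
col 279 [(212, 21, array([ 0.3, 14. ]))]
250 [(247, -8), (248, -34), (249, -50), (250, -34), (251, -11), (304, 8), (305, 10)]
270 [(249, 19), (250, 17), (302, -10), (303, -18), (304, -19), (317, -16), (318, -20)]
290 [(245, -18), (249, 27), (250, 25), (303, -26), (304, -28), (308, 18), (309, 17)]
320 [(249, 22), (250, 25), (251, 14), (301, -9), (302, -17), (303, -28), (304, -22)]
350 [(243, 20), (249, 32), (250, 41), (251, 26), (302, -33), (303, -49), (304, -43)]
```

Emit:
{"name": "apply_moves", "arguments": {
  "deltas": [12,4,0,1,0,12,8,0,2,0,12,12,0,3,0,12,16,0,3,0,12,20,0,3,0,12,20,0,3,0]
}}

```text
clock: 18.48
position: [0.4568, 0.2152, 0.0213]
ee_rot: [0.0, 0.753, 0.658, -0.002]
contact_force: [-0.9, -7.2, -6.8]
width: 0.021
gripper_force: 62.8
```

```bash
python3 st.py;python3 ln.py | head -1
```

```text
jig xy -0.000259810750066432 -0.003253280267394471 z 0.021272779250755373 yaw 7.724958637638904 F [-0.9343 -7.2108 -6.7703] 62.80992150306702 18.4833
lip lower row 254.0 red cols 231.0 332.0 lip jig y [ 0.  22.3]
```

The lip has moved 3 mm with 7 N on the arm, so the nose is against the carriage. Pressing it back now.

Emit:
{"name": "apply_moves", "arguments": {
  "deltas": [12,5,0,0.5,0,12,10,0,1,0,12,15,0,1,0,12,20,0,1,0,12,25,0,1,0,12,30,0,1,0,12,34,0,1,0,12,34,0,1,0,12,34,0,1,0]
}}

```text
clock: 19.28
position: [0.4612, 0.2472, 0.0209]
ee_rot: [0.001, 0.753, 0.658, -0.003]
contact_force: [-1.7, -11.1, 0.3]
width: 0.0208
gripper_force: 63.9
```

```bash
python3 st.py;python3 ln.py
```

```text
jig xy -0.0003563955214945648 0.02902846032891287 z 0.020945482958894562 yaw 7.693215259241689 F [ -1.7358 -11.066    0.3331] 63.87195110321045 19.2833
lip lower row 257.0 red cols 231.0 333.0 lip jig y [ 0.  53.6]
col 279 [(258, 22, array([-0.8, 46. ])), (333, 10, array([-0.5,  8.5])), (338, 9, array([-0.5,  5.7])), (342, 11, array([-0.5,  3.5]))]
297 [(244, -23), (249, 25), (250, 29), (303, -31), (304, -28), (309, 22), (310, 22)]
317 [(249, 23), (250, 28), (251, 18), (301, -10), (302, -21), (303, -29), (304, -24)]
337 [(249, 55), (250, 66), (251, 39), (274, -31), (275, -35), (303, -28), (304, -22)]
367 [(241, 72), (242, 79), (243, 41), (307, 48), (310, -42), (311, -80), (312, -72)]
397 [(268, -3), (270, 3), (276, 3), (279, -3), (294, -3), (295, -3), (297, 3)]
```

Emit:
{"name": "apply_moves", "arguments": {
  "deltas": [12,3,0,0,0,12,6,0,0,0,12,8,0,0,0,12,8,0,0,0,12,8,0,0,0]
}}

```text
clock: 19.75
position: [0.4622, 0.2546, 0.021]
ee_rot: [0.001, 0.753, 0.658, -0.004]
contact_force: [-0.9, -12.3, 0.4]
width: 0.021
gripper_force: 63.9
```

```bash
python3 st.py;python3 ln.py | head -1; python3 - <<'E'
from h import *
a=get_image("top"); s=get_image("side")
print([(d["point"],round(d["score"],2)) for d in place_of("blank_mid",s)][:3])
E
```

```text
jig xy -0.00034759200139510953 0.03647346539841377 z 0.02096194936963891 yaw 7.6954963071038485 F [ -0.8723 -12.3424   0.362 ] 63.93608093261719 19.75
lip lower row 256.9599999999991 red cols 231.0 333.0 lip jig y [ 0.  61.1]
[([345.6, 182.1], 0.91), ([323.5, 280.0], 0.46)]
```

The carriage is pressed about 41 mm, so the tail should be clear of the stop. I'll ease the grip and press down to swing it level.

Emit:
{"name": "apply_moves", "arguments": {
  "deltas": [12,-0.5,0,2,0,12,-0.5,0,4,0,12,-1,0,6,0,12,-1,0,8,0,12,-1,0,8,0],
  "squeeze": 25
}}

```text
clock: 20.37
position: [0.4623, 0.252, 0.0161]
ee_rot: [0.002, 0.752, 0.659, -0.004]
contact_force: [-6.2, -19.4, 23.5]
width: 0.0212
gripper_force: 68.8
```

```bash
python3 st.py;python3 ln.py | head -1
```

```text
jig xy 7.084812238699316e-05 0.03394219953707806 z 0.01612752455495605 yaw 7.6078187114347156 F [ -6.2352 -19.4023  23.484 ] 68.81205439567566 20.3667
lip lower row 265.0 red cols 228.0 334.0 lip jig y [ 0.1 58.1]
```

Emit:
{"name": "apply_moves", "arguments": {
  "deltas": [21,0,0,0,0,21,0,0,2,0,21,0,0,4,0,21,0,0,4,0],
  "squeeze": 20
}}

```text
clock: 20.75
position: [0.4621, 0.2504, 0.0122]
ee_rot: [0.003, 0.752, 0.659, -0.005]
contact_force: [-5.9, -24.6, 26.4]
width: 0.0214
gripper_force: 59.1
```

```bash
python3 st.py;python3 ln.py | head -1
```

```text
jig xy 7.304982971416559e-05 0.032345567009307984 z 0.012217563936686673 yaw 7.547801518145003 F [ -5.8968 -24.6051  26.3601] 59.09684658050537 20.75
lip lower row 276.0 red cols 227.0 336.0 lip jig y [ 0.1 54.5]
```

Height reads level. I'll unload, release and back up to let the spring clamp it.

Emit:
{"name": "apply_moves", "arguments": {
  "deltas": [21,-2,0,-2,0,21,-4,0,-3,0,23,-4,0,-3,0,26,-4,0,-3,0,32,-4,0,-3,0,38,-4,0,-3,0,38,-4,0,-3,0]
}}

```text
clock: 21.38
position: [0.464, 0.2537, 0.0126]
ee_rot: [0.0, 0.754, 0.657, 0.001]
contact_force: [-0.0, -0.8, -0.3]
width: 0.038
gripper_force: 0.0
```

```bash
python3 st.py;python3 ln.py | head -1
```

```text
jig xy 0.0015711440205257176 0.035873386516188356 z 0.012623084131587047 yaw 7.8066247621357565 F [-0.0286 -0.7895 -0.2694] 0.0 21.3833
lip lower row 290.0 red cols 223.0 329.0 lip jig y [-0.1 51.3]
```

Carriage reads about 4 mm beyond clamped, so the tail is still slightly up. I'll press it down with closed fingertips.

Emit:
{"name": "apply_moves", "arguments": {
  "deltas": [38,0,0,-25,0,38,0,0,-60,0,38,0,0,-75,0,20,-25,-1.5,-75,0,10,-55,-1.5,-75,0,2,-84,-1.5,-75,0,2,-84,-1.5,-75,0,2,-84,-1.5,-75,0,2,-84,-1.5,-75,0]
}}

```text
clock: 22.18
position: [0.451, 0.1704, 0.0876]
ee_rot: [0.0, 0.754, 0.657, 0.001]
contact_force: [0.0, 0.7, -0.0]
width: 0.0023
gripper_force: 0.0
```

```bash
python3 st.py; python3 - <<'E'
from h import *
t=get_image("top");s=get_image("side");w=get_image("wrist")
for q in("blank_mid","carriage_face"): print(q,[[(np.round(d["point"]).tolist(),round(d["score"],2)) for d in place_of(q,i)][:3] for i in(t,s,w)])
E
python3 ln.py|head -1
```

```text
jig xy 0.00026151820366265393 -0.04844581940675234 z 0.08758127936972235 yaw 7.859661982629596 F [ 0.0499  0.6626 -0.0144] 0.0 22.1833
blank_mid [[([374.0, 274.0], 0.79), ([425.0, 254.0], 0.75)], [([326.0, 284.0], 0.96), ([348.0, 184.0], 0.51)], [([279.0, 150.0], 0.92)]]
carriage_face [[], [([320.0, 307.0], 0.73), ([326.0, 296.0], 0.51)], [([283.0, 20.0], 0.76)]]
lip lower row 57.0 red cols 246.0 316.0 lip jig y [-0.  50.1]
```

Emit:
{"name": "apply_moves", "arguments": {
  "deltas": [2,0,0,20,0,2,0,0,32,0,2,0,0,38,0,2,0,0,43,0,2,0,0,43,0]
}}

```text
clock: 23.1
position: [0.4502, 0.1698, 0.0438]
ee_rot: [-0.0, 0.754, 0.657, -0.001]
contact_force: [0.1, -0.3, -0.1]
width: 0.0019
gripper_force: 0.0
```

```bash
python3 st.py;python3 ln.py|head -1
```

```text
jig xy -0.0005231674760294426 -0.04918066733064052 z 0.04378774367983234 yaw 7.828392904321058 F [ 0.0919 -0.3358 -0.1137] 0.0 23.1
lip lower row 51.0 red cols 235.0 330.0 lip jig y [-0.2 47.1]
```

Emit:
{"name": "apply_moves", "arguments": {
  "deltas": [2,0,0,2,0,2,0,0,4,0,2,0,0,5,0,2,0,0,5,0]
}}

```text
clock: 23.48
position: [0.4509, 0.1697, 0.0398]
ee_rot: [0.0, 0.754, 0.657, 0.0]
contact_force: [-1.3, -1.6, 3.4]
width: 0.0021
gripper_force: 1.5
```

```bash
python3 st.py;python3 ln.py|head -1
```

```text
jig xy 0.0002463704127082302 -0.049123706238982066 z 0.039757461663093234 yaw 7.810541812774701 F [-1.3253 -1.5937  3.4346] 1.5151350572705269 23.4833
lip lower row 52.0 red cols 231.0 330.0 lip jig y [-0.2 46.3]
```

Emit:
{"name": "apply_moves", "arguments": {
  "deltas": [2,0,0,3,0,2,0,0,5,0,2,0,0,6,0,2,0,0,6,0]
}}

```text
clock: 23.87
position: [0.4515, 0.1697, 0.0395]
ee_rot: [0.001, 0.753, 0.658, 0.001]
contact_force: [-10.7, -6.0, 50.9]
width: 0.0019
gripper_force: 25.3
```

```bash
python3 st.py;python3 ln.py|head -1
```

```text
jig xy 0.0008038422020723494 -0.04909514904185077 z 0.03947710603610721 yaw 7.7757471141098895 F [-10.6616  -5.9823  50.8991] 25.349460875149816 23.8667
lip lower row 52.0 red cols 230.0 328.5199999999995 lip jig y [-0.2 46.3]
```

The tail is solid under 50 N and the lip sits at 46 mm, which is the clamped value. Probing the nose end for equal height.

Emit:
{"name": "apply_moves", "arguments": {
  "deltas": [2,0,0,-15,0,2,35,0,-20,0,2,72,0,-20,0,2,72,0,-10,0,2,72,0,0,0,2,72,0,4,0,2,72,0,6,0,2,72,0,6,0]
}}

```text
clock: 24.58
position: [0.4639, 0.2453, 0.0394]
ee_rot: [0.0, 0.754, 0.656, 0.007]
contact_force: [-17.8, 2.3, 83.6]
width: 0.002
gripper_force: 41.8
```

```bash
python3 st.py
```

```text
jig xy 0.0025692856163816403 0.027526988646675316 z 0.03937469607022163 yaw 7.933212444480565 F [-17.8361   2.2876  83.552 ] 41.815653592930175 24.5833
```

Same height at both ends, so it's flat. Lifting clear (that press reached 84 N, harder than intended) and checking squareness.

Emit:
{"name": "apply_moves", "arguments": {
  "deltas": [2,0,0,-10,0,2,0,0,-40,0,2,-35,0,-80,0,10,-75,0,-120,0,20,-110,-1,-150,0,20,-110,-1,-150,0,20,-110,-1,-150,0,20,-110,-1,-150,0]
}}

```text
clock: 25.25
position: [0.4442, 0.1315, 0.1776]
ee_rot: [0.0, 0.755, 0.656, 0.001]
contact_force: [-0.1, 0.3, -0.4]
width: 0.0198
gripper_force: 0.0
```

```bash
python3 st.py; python3 ln.py|head -1; python3 - <<'E'
from h import *
from scipy.optimize import minimize
w=get_image("wrist"); f=w["frame"]
g=cv2.GaussianBlur(cv2.cvtColor(f,cv2.COLOR_RGB2GRAY).astype(np.float32),(0,0),1.2)
G=cv2.magnitude(cv2.Sobel(g,cv2.CV_32F,1,0),cv2.Sobel(g,cv2.CV_32F,0,1)); G=np.minimum(G,np.percentile(G,96))
def fit(L,t0):
    P=np.concatenate([np.linspace(a,b,60) for a,b in L])
    def e(t):
        c,s=np.cos(t[2]),np.sin(t[2]); X=np.c_[P[:,0]*c-P[:,1]*s+t[0],P[:,0]*s+P[:,1]*c+t[1],P[:,2]]
        C=(X-w["position"])@rot(w["orientation"]); C=C@np.array(w["K"]).T; q=(C[:,:2]/C[:,2:]).astype(np.float32)
        return -float(cv2.remap(G,q[None,:,0],q[None,:,1],cv2.INTER_LINEAR).mean())
    r=min((minimize(e,t0,method="Nelder-Mead",options=dict(initial_simplex=[np.add(t0,d) for d in((dx,0,0),(dx+.003,0,0),(dx,.003,0),(dx,0,.02))])) for dx in(-.004,-.002,0,.002,.004)),key=lambda r:r.fun)
    return r.x[:2],np.degrees(r.x[2]),-r.fun
z=.060
t0=[.4575,.2184,np.radians(-7.98)]
print("blank",fit([((x,-.07,z),(x,.044,z)) for x in(-.011,.011)]+[((-.011,-.07,z),(.011,-.07,z))],t0))
print("jig",fit([((x,-.178,.012),(x,.1,.012)) for x in(-.045,.045)]+[((-.03,y,.034),(.03,y,.034)) for y in(-.086,)]+[((x,-.086,.034),(x,-.07,.034)) for x in(-.03,.03)],t0))
for q in("nail_tin_mid","tape_measure_mid","sanding_block_mid"):
    t=get_image("top"); print(q,[at_z(t,d["point"],{"n":.0275,"t":.03,"s":.013}[q[0]]) for d in place_of(q,t)][:1])
E
```

```text
jig xy -0.001098220009781849 -0.08793009442608032 z 0.17756507920770986 yaw 7.988753644202499 F [-0.062   0.2834 -0.3669] 0.0 25.25
lip lower row 17.0 red cols 256.57 303.0 lip jig y [-0.3 46.4]
blank (array([0.45588877, 0.21973432]), np.float64(-7.229335523738797), np.float64(142.10939025878906))
jig (array([0.45722213, 0.21942357]), np.float64(-7.8771038292642865), np.float64(145.34814453125))
nail_tin_mid [array([ 0.60921427, -0.01021634,  0.0275    ])]
tape_measure_mid [array([0.71511217, 0.13947049, 0.03      ])]
sanding_block_mid [array([ 0.70737685, -0.06362261,  0.013     ])]
```

The blank fills the seat: lateral error about 1 mm, yaw within 0.7°, lip at the clamped position. The bystanders match their first readings within measurement noise. Handing in.

```bash
python3 -c "
from rig import *
print(sign_off())"
```

```text
the job is handed in; nothing more can be done
None
```

I handed the job in at about 25 s: the blank was laid on its narrow edge and released, then taken again and spring-clamped flat and square in the jig (measured about 1 mm off-centre, 0.7° yaw); the tin, tape measure and sanding block were left alone, and the largest wrist force I saw was 84 N.

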